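# Empty a beaker of vials into the sorting tray

## Task

Lift the steel beaker with its three vials out of the deep grey box and stand it on the blue bench pad, letting go of it there. Then take it again from the side, so that the mouth is free, tip it over the aluminium tray until all three vials have slid out into the tray, and stand the empty beaker upright again wholly on the pad. Set the beaker down without dropping it, and leave the other things on the bench where they are.

Things in the scene. Friction and masses are not known exactly. Their poses are not given: they have to be found in the camera images.
- beaker: Steel beaker, straight, round, open-topped: outer diameter 68, height 105, wall 3, base 4, about 180 g. Origin: centre of its underside; z to its mouth. Starts upright on the box floor, rim 5 above the box walls, three vials loose inside. 60 N of grip is harmless. Smooth inside: the vials slide out from about 110 degrees of tip (0 = upright); at 130 all leave (shake if stuck).
- mouth (a point): Centre of the beaker's mouth, on its axis 105 above its underside.
- vial0: Amber glass vial with a black six-sided screw cap, 62 long in all: body diameter 20, cap 14 tall and 22 across flats (25 over corners), about 25 g. Origin: centre of its flat foot; z points to the cap. Starts standing in the beaker, cap up, wholly below the rim.
- vial1: Second vial, just like vial0.
- vial2: Third vial, just like vial0.
- vial0_mid (a point): Middle of vial0: on its axis, 31 above its foot.
- vial1_mid (a point): Middle of vial1: on its axis, 31 above its foot.
- vial2_mid (a point): Middle of vial2: on its axis, 31 above its foot.
- box: Deep open grey plastic box, fixed to the bench: outside 110 (its x) by 170 (its y) by 105 high, walls and floor 5. Origin: centre of its underside. The beaker stands near its middle (within 8 in x, 12 in y), so fingers have room only on the beaker's two sides along the box's long y direction, from straight above.
- tray: Shallow open aluminium tray, fixed to the bench: outside 170 (its x) by 220 (its y) by 45 high, walls and floor 4. Origin: centre of its underside.
- pad: Blue fabric bench pad, fixed, 150 by 150, 3 thick. Origin: centre of its underside (its top is 3 above the bench).
- jar: Bystander: squat amber jar with a white cap, diameter 60, 65 high, loose. Origin: centre of its underside, as for all the bystanders.
- cup: Bystander: small clear plastic cup, diameter 64, 50 high, loose and empty.
- dish: Bystander: closed clear round dish, diameter 92, 16 high, loose.
- mouse: Bystander: black computer mouse, 100 by 58 by 30 high, loose.

How it is judged:
By the outcome, as a careful person would: the job done as asked, in the order asked, and still so for the second after the job is handed in, with the robot touching nothing.
It also fails if it takes over 72 s, if anything falls off the work surface, if the arm or the gripper's body presses on something with over 40 N, if the wrist force passes 120 N, or if a joint passes its speed limit or range.

## Robot

A 6-joint arm with a two-finger parallel gripper is mounted at the origin on the work surface. World frame = base frame: x ahead of the robot, y to its left, z up, the work surface at z = 0. Lengths are in mm, angles in degrees, forces in N, time in s.
With the tool pointing down it reaches from about 375 to 975 mm from the base axis. Payload 3.8 kg.
Tool frame: the origin (TCP) lies midway between the tips of the shut fingers; the grasp point (between the pads) lies grasp_offset behind it (grasp_offset is the distance from the TCP to the grasp point, in mm); z points along the fingers, y is the direction in which the jaws open and shut (so a half turn about z gives the same grasp; the last joint's range is limited). The gripper opens to 88 mm and grips with 3 to 60 N. Pads are 18 mm wide; open, the fingers measure 123 mm over their backs; the gripper's body (75 mm by 187 mm) begins 45 mm behind the grasp point.
Start: joints at [69.62, 15.12, 91.902, -0, 72.978, -2.114], TCP at [211.561, 640.984, 238.706] pointing down, gripper open.
Joint ranges: [-150.88, 150.88], [-54.13, 125.18], [17.81, 147.31], [-75.09, 255.09], [0, 152.58], [-146.25, 146.25]. Speed limits (degrees/s): [147.25, 147.25, 180, 180, 180, 180].

## Interface

Orientations are given as [roll, pitch, yaw] about the fixed x, y, z axes, in that order (R = Rz(yaw) Ry(pitch) Rx(roll)).
In Python, from workcell import * gives the robot as it stands.
- The arm moves only by the shell command python3 -m crank 'ROWS' [FORCE]. ROWS is JSON, a list of rows, each a list of 3 entries, a list of its own where there are three numbers: the opening, from -1 (shut) to 1 (fully open), then the shift along the world's x, y, z normalised to -1 to 1, where 1 is 1 m, then the turn about the world's z normalised to -1 to 1, where 1 is pi/4 rad. A call has 1 to 12 rows; each row is the pose to reach, as a shift and turn from the pose commanded when the call began; what a row does not reach only later rows make up. A row lasts 1/10 s, in which the tool goes at most 50 mm and 8.59 degrees, less where a joint would pass 70% of its speed; a pose out of reach is approached as far as the arm can. A call with a number of a shift or a turn outside -1 to 1 is refused whole. A call with a gripper value outside its range is refused whole. The fingers move at their own pace and stop on an object; FORCE is the grip in N (left out, the last holds). Time passes only in rows, so rows that repeat a pose let the fingers close. It gives the time, the measured TCP pose, the force and the opening at its end, in the units of the state.
- observe(): the state, without advancing time (a new reading comes with each control period).
- camera(name): name is "scene" or "top" or "wrist"; returns the picture (480x640x3 uint8, red, green, blue); there is no depth.
- calibration(name): a dict with "vfov" (degrees; the focal length in pixels is half the picture's height over the tangent of half this angle, whatever the lens; pixels are square), "cx", "cy" (the principal point, pixels), "cam_to_world" (4x4, takes a point from camera to world coordinates); the wrist camera has in their place "tool_from_camera" (4x4, takes a point from camera to tool coordinates, whose origin is the TCP and whose axes are the flange's). Camera axes: x right, y up, looking along -z (the intrinsics and any distortion apply to the point x, -y, -z); pixel columns grow to the right and rows downward; lengths in mm; the calibration is good to about 2 mm. A picture is of the moment at which its call begins: read the wrist's pose just before it. calibration takes no time and is no camera call.
- finish_job(): hands the job in, once; it reports no verdict.
The state is a dict: "time_s": time; "joint_positions": joint angles; "qd": joint speeds; "effort": joint torques, N m; "tcp_pos": TCP position; "eef_rot": TCP orientation; "ft_force": force on the tool from outside, world axes, zero at the start; "ft_torque": the same for the moment, N m; "grip_width": finger opening in mm.
Only numpy, scipy, OpenCV 4.12 (cv2) and the standard library are available. Lean on these libraries where they do the work, as an engineer would, in place of code of your own. Each camera call takes 0.05 s, during which the arm holds its last target.

## Working session

There is one attempt and no reset: what is moved stays moved. The work goes in short steps, Python scripts to look and compute and a shell command to move; the robot and the scene stay as the last step left them, time stands still between calls to the robot, and variables do not carry over. Pictures are saved under pics/ and viewed, and the job is handed in when it is done.

```bash
ls; mkdir -p pics; python3 - <<'E'
from workcell import *
import cv2
s=observe();print(s)
for n in("scene","top","wrist"):
    cv2.imwrite(f"pics/a_{n}.png",camera(n)[:,:,::-1]);print(n,calibration(n))
E
```

```text
pics
{'time_s': 0.0, 'joint_positions': array([ 6.96198482e+01,  1.51704135e+01,  9.19785582e+01,  7.00193720e-04,
        7.29779192e+01, -2.11406458e+00]), 'qd': array([-0.01978653,  0.05743925, -0.11378476, -0.03576042,  0.01637291,
       -0.00554347]), 'effort': array([ 1.77522063e-03, -5.02128375e+01, -3.56868482e+01,  7.29381968e-02,
        2.98194587e-02, -1.65996089e-04]), 'tcp_pos': array([211.32030619, 640.33856197, 237.39865681]), 'eef_rot': array([-1.79873220e+02, -5.34948622e-03,  1.61733701e+02]), 'ft_force': array([-0.20988774,  1.15295114, -0.3043996 ]), 'ft_torque': array([0.00987055, 0.06504604, 0.01064861]), 'grip_width': 88.18919429685116}
scene {'vfov': 42.98255548870239, 'cx': 310.7951753746399, 'cy': 234.74533049735393, 'cam_to_world': array([[-4.27839558e-01, -5.32296180e-01,  7.30488938e-01,
         1.35685068e+03],
       [ 9.03735477e-01, -2.38802911e-01,  3.55296154e-01,
         3.86228906e+02],
       [-1.46799003e-02,  8.12178519e-01,  5.83224275e-01,
         7.43189126e+02],
       [ 0.00000000e+00,  0.00000000e+00,  0.00000000e+00,
         1.0000
[... 200 characters left out ...]
     [-9.99770804e-01,  1.37006672e-02,  1.64508673e-02,
         1.35561380e+01],
       [ 1.74466505e-02,  7.60501207e-02,  9.96951350e-01,
         1.07943702e+03],
       [ 0.00000000e+00,  0.00000000e+00,  0.00000000e+00,
         1.00000000e+00]])}
wrist {'vfov': 65.96114151578038, 'cx': 314.0173633261675, 'cy': 240.3667641407895, 'tool_from_camera': array([[-2.23753520e-04,  9.53980504e-01,  2.99868550e-01,
         7.89881399e+01],
       [ 9.99999495e-01,  5.07219956e-04, -8.67461902e-04,
        -7.16801424e-02],
       [-9.79641056e-04,  2.99868204e-01, -9.53980136e-01,
        -1.45856091e+02],
       [ 0.00000000e+00,  0.00000000e+00,  0.00000000e+00,
         1.00000000e+00]])}
```

View pics/a_scene.png

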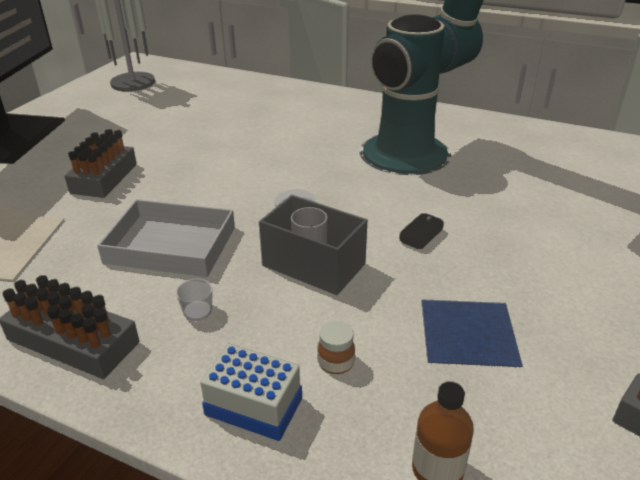

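View pics/a_top.png

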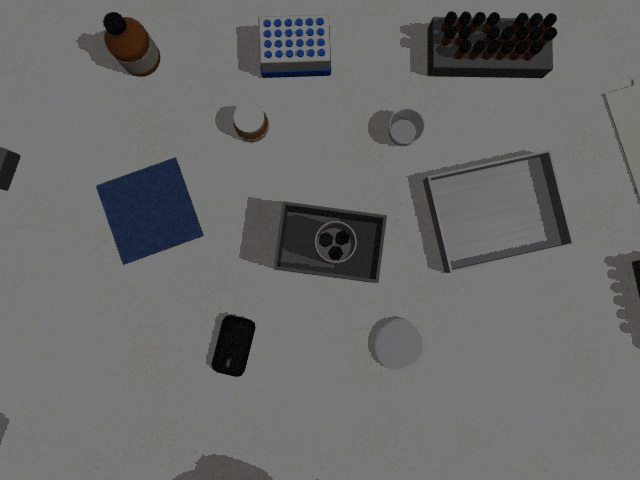

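The top picture shows the box at about (331,242), with the beaker rim at (336,242). The tray is at (497,212), the pad at (150,211), and the bystanders sit around them. Next I'll measure these precisely.

```bash
cat > h.py <<'E'
from workcell import *
import numpy as np, cv2
def ray(n,u,v,pose=None):
    c=calibration(n); f=240/np.tan(np.radians(c['vfov']/2))
    d=np.array([(u-c['cx'])/f,-(v-c['cy'])/f,-1.])
    T=c['cam_to_world']; return T[:3,3],T[:3,:3]@d
def onz(n,u,v,z):
    o,d=ray(n,u,v); return o+d*(z-o[2])/d[2]
def proj(n,P):
    c=calibration(n); f=240/np.tan(np.radians(c['vfov']/2))
    q=np.linalg.inv(c['cam_to_world'])@np.append(P,1); return c['cx']+f*q[0]/-q[2], c['cy']-f*q[1]/-q[2]
E
python3 - <<'E'
from h import *
print('offset',globals().get('grasp_offset'))
im=cv2.imread('pics/a_top.png'); hsv=cv2.cvtColor(im,cv2.COLOR_BGR2HSV)
m=cv2.inRange(hsv,(100,90,40),(130,255,255)); m[:150]=0
k=max(cv2.findContours(m,0,2)[0],key=cv2.contourArea); r=cv2.minAreaRect(k);print('pad',r)
for p in cv2.boxPoints(r): print(p,onz('top',*p,3)[:2].round(1))
g=cv2.resize(im[180:300,250:590],None,fx=2.3,fy=2.3,interpolation=2); cv2.imwrite('pics/z1.png',cv2.convertScaleAbs(g,alpha=2))
E
python3 -c "
import workcell;print([n for n in dir(workcell) if n[0]!='_'])"
```

```text
offset 18.700000000000003
pad ((148.98658752441406, 210.55313110351562), (83.29845428466797, 85.15290832519531), 70.46334838867188)
[ 94.93345 185.53972] [613.5 399.3]
[175.1839  157.06377] [667. 259.]
[203.03973 235.56654] [527.1 205.6]
[122.789276 264.04248 ] [475.  344.9]
['PlanningError', 'calibration', 'camera', 'finish_job', 'grasp_offset', 'observe']
```

View pics/z1.png

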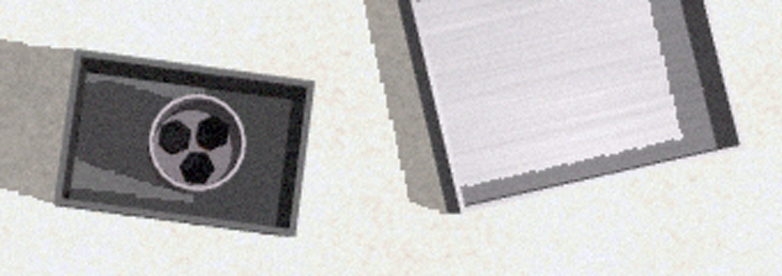

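```bash
python3 - <<'E'
from h import *
im=cv2.imread('pics/a_top.png')
b=np.array([onz('top',u/2.3+250,v/2.3+180,105)[:2] for u,v in[(77,50),(313,82),(296,236),(57,204)]]);print('box',b.round(1).tolist(),b.mean(0))
for i in range(4):
    d=b[(i+1)%4]-b[i];print(np.linalg.norm(d),np.degrees(np.arctan2(d[1],d[0])))
# rim: bright low-sat pixels near
g=cv2.cvtColor(im,6); m=np.zeros_like(g); m[215:270,310:362]=(g[215:270,310:362]>78)*255
k=max(cv2.findContours(m,0,1)[0],key=lambda c:cv2.boundingRect(c)[2]); e=cv2.fitEllipse(k);print('rim',e,onz('top',*[x-0. for x in e[0]],110))
t=cv2.convertScaleAbs(cv2.resize(im[140:285,410:590],None,fx=4,fy=4,interpolation=2),alpha=2);cv2.imwrite('pics/z2.png',t)
print([onz('top',*p,z).round(0)[:2] for p,z in [((251,120),65),((405,123),50),((395,343),16),((235,345),30)]])
E
```

```text
box [[576.7, 59.5], [556.5, -106.4], [448.6, -95.0], [468.7, 71.6]] [512.62997054 -17.56263318]
167.14171630443974 -96.94042677668621
108.50001583626093 173.9735005371975
167.77649389702717 83.10997851987963
108.63934000386473 -6.3624443356298555
rim ((335.354248046875, 241.42710876464844), (40.50431823730469, 40.906333923339844), 134.59022521972656) [513.40182434 -24.66120467 110.        ]
[array([720., 119.]), array([ 724., -145.]), array([ 344., -134.]), array([339., 141.])]
```

View pics/z2.png

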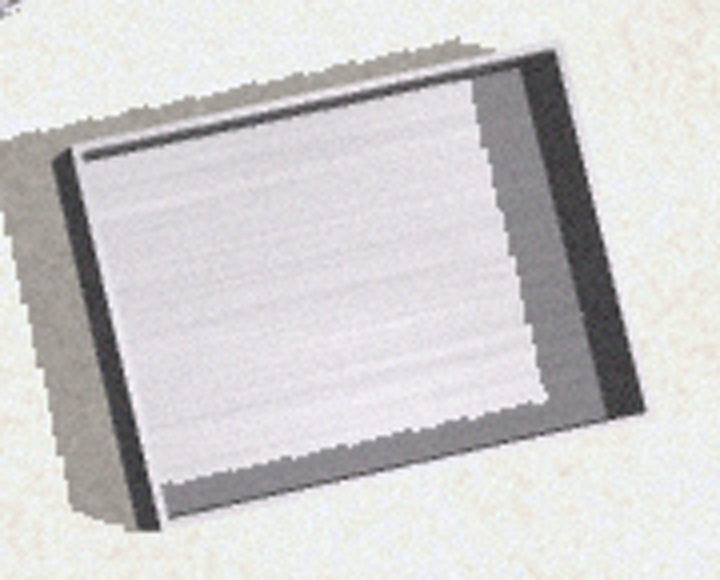

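```bash
python3 - <<'E'
from h import *
b=np.array([onz('top',u/4+410,v/4+140,45)[:2] for u,v in[(74,147),(557,47),(647,412),(163,521)]]);print('tray',b.round(1).tolist(),b.mean(0))
for i in range(4):
    d=b[(i+1)%4]-b[i];print(np.linalg.norm(d),np.degrees(np.arctan2(d[1],d[0])))
s=observe();print(s['tcp_pos'],s['eef_rot'])
E
```

```text
tray [[631.2, -186.8], [678.3, -397.2], [520.1, -433.5], [470.7, -224.7]] [ 575.10227831 -310.52340551]
215.5909464034333 -77.38826734578322
162.33282283417773 -167.0711732611757
214.55419367358388 103.2994321269833
164.91702354919823 13.289431960314895
[211.4040477  640.48521863 237.68706245] [-1.79901772e+02 -2.31717139e-03  1.61732934e+02]
```

```bash
python3 -m crank '[[1,[0.02,-0.044,0],0.05],[1,[0.04,-0.088,0],0.1],[1,[0.06,-0.132,0],0.15],[1,[0.08,-0.176,0],0.2],[1,[0.1,-0.22,0],0.258],[1,[0.12,-0.264,0],0.258],[1,[0.14,-0.308,0],0.258],[1,[0.16,-0.352,0],0.258],[1,[0.18,-0.396,0],0.258],[1,[0.2,-0.44,0],0.258]]' 30; python3 -m crank '[[1,[0.018,-0.04,0],0],[1,[0.036,-0.08,0],0],[1,[0.054,-0.12,0],0],[1,[0.072,-0.16,0],0],[1,[0.09,-0.2,0],0],[1,[0.1018,-0.2257,-0.02],0],[1,[0.1018,-0.2257,-0.04],0],[1,[0.1018,-0.2257,-0.06],0],[1,[0.1018,-0.2257,-0.06],0],[1,[0.1018,-0.2257,-0.06],0]]'
python3 - <<'E'
from h import *
s=observe();print(s['time_s'],s['tcp_pos'],s['eef_rot'],s['ft_force'])
cv2.imwrite('pics/b_w.png',camera('wrist')[:,:,::-1])
cv2.imwrite('pics/b_s.png',camera('scene')[:,:,::-1])
E
```

```text
time_s: 1.15
tcp_pos: [411.8, 199.1, 238.7]
eef_rot: [180.0, 0.0, 173.4]
ft_force: [0.2, 0.3, 0.7]
grip_width: 87.9
time_s: 2.15
tcp_pos: [512.9, -24.7, 178.4]
eef_rot: [-180.0, -0.1, 173.3]
ft_force: [-0.0, 0.7, -0.4]
grip_width: 87.9
2.15 [512.92096555 -24.66808705 178.44879393] [-1.79997114e+02 -7.71620395e-02  1.73345021e+02] [-0.03561571  0.72847093 -0.38584372]
```

View pics/b_w.png

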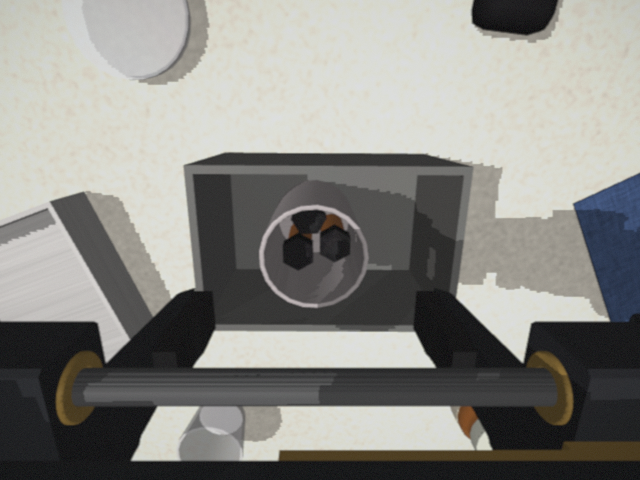

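View pics/b_s.png

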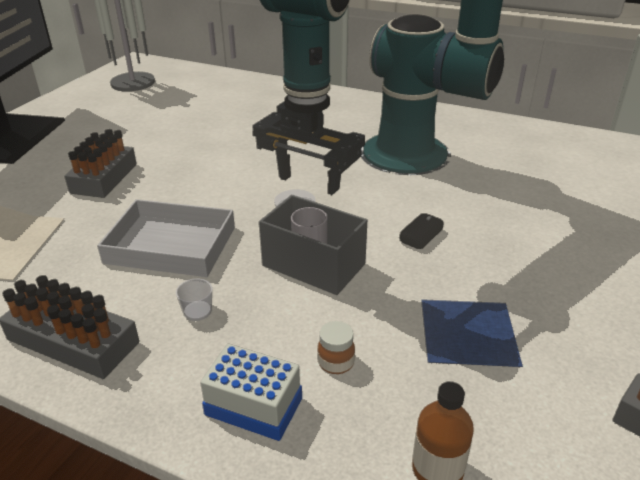

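The wrist view shows the rim circle at about (314,256), centred between the fingertips at about (213,300) and (415,300). I'll check its world position from this view.

```bash
python3 - <<'E'
from h import *
from scipy.spatial.transform import Rotation as Ro
c=calibration('wrist');f=240/np.tan(np.radians(c['vfov']/2))
s=observe();Rw=Ro.from_euler('xyz',s['eef_rot'],degrees=True).as_matrix()
T=c['tool_from_camera'];R=Rw@T[:3,:3];o=s['tcp_pos']+Rw@T[:3,3]
def on(u,v,z):
    d=R@np.array([(u-c['cx'])/f,-(v-c['cy'])/f,-1]);return (o+d*(z-o[2])/d[2]).round(1)
print([on(u,v,110) for u,v in [(260,256),(368,256),(314,205),(314,307)]])
print('box',[on(u,v,105) for u,v in [(184,166),(472,166),(463,330)]])
E
```

```text
[array([509.5, -57.3, 110. ]), array([517.2,   9.2, 110. ]), array([481.4, -20.4, 110. ]), array([548.3, -28.2, 110. ])]
box [array([450.4, -93.7, 105. ]), array([470. ,  74.6, 105. ]), array([579.9,  69.9, 105. ])]
```

```bash
python3 -m crank '[[1,[0.001,0,-0.02],0],[1,[0.001,0,-0.04],0],[1,[0.001,0,-0.06],0],[1,[0.001,0,-0.08],0],[1,[0.001,0,-0.1],0],[1,[0.001,0,-0.115],0],[1,[0.001,0,-0.124],0],[1,[0.001,0,-0.128],0],[1,[0.001,0,-0.128],0]]'
python3 -m crank '[[-1,[0,0,0],0],[-1,[0,0,0],0],[-1,[0,0,0],0],[-1,[0,0,0],0],[-1,[0,0,0],0],[-1,[0,0,0],0],[-1,[0,0,0],0],[-1,[0,0,0],0]]' 30
```

```text
time_s: 3.15
tcp_pos: [514.8, -24.6, 51.1]
eef_rot: [180.0, 0.0, 173.4]
ft_force: [0.1, -0.2, 0.2]
grip_width: 88.2
time_s: 3.95
tcp_pos: [515.0, -24.8, 51.5]
eef_rot: [-180.0, 0.1, 173.3]
ft_force: [-1.1, -0.3, 5.1]
grip_width: 67.1
```

```bash
python3 -m crank '[[-1,[0,0,0.01],0],[-1,[0,0,0.025],0],[-1,[0,0,0.045],0],[-1,[0,0,0.07],0],[-1,[0,0,0.095],0],[-1,[0,0,0.12],0],[-1,[0,0,0.13],0],[-1,[0,0,0.13],0]]' 30
python3 -m crank '[[-1,[0.002,0.01,0],0],[-1,[0.006,0.035,0],0],[-1,[0.012,0.07,0],0],[-1,[0.018,0.11,0],0],[-1,[0.026,0.15,0],0],[-1,[0.033,0.19,0],0],[-1,[0.04,0.23,0],0],[-1,[0.047,0.27,0],0],[-1,[0.052,0.3,0],0],[-1,[0.055,0.32,0],0],[-1,[0.056,0.326,0],0],[-1,[0.056,0.326,0],0]]'
python3 -m crank '[[-1,[0,0,-0.02],0],[-1,[0,0,-0.045],0],[-1,[0,0,-0.07],0],[-1,[0,0,-0.09],0],[-1,[0,0,-0.105],0],[-1,[0,0,-0.115],0],[-1,[0,0,-0.12],0],[-1,[0,0,-0.124],0],[-1,[0,0,-0.127],0],[-1,[0,0,-0.127],0]]'
python3 - <<'E'
from h import *
cv2.imwrite('pics/c_s.png',camera('scene')[:,:,::-1])
E
```

```text
time_s: 4.75
tcp_pos: [515.2, -24.8, 182.1]
eef_rot: [180.0, 0.2, 173.3]
ft_force: [0.1, 0.0, -2.8]
grip_width: 67.4
time_s: 5.95
tcp_pos: [569.6, 301.4, 179.3]
eef_rot: [-179.9, -0.1, 173.4]
ft_force: [-0.2, -0.9, -2.9]
grip_width: 67.8
time_s: 6.95
tcp_pos: [570.6, 301.4, 54.0]
eef_rot: [180.0, 0.0, 173.3]
ft_force: [-2.1, 0.1, -2.1]
grip_width: 67.1
```

View pics/c_s.png

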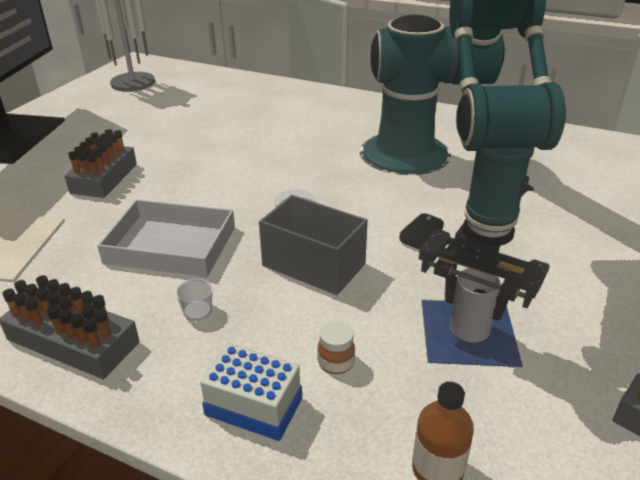

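The beaker is upright just above the pad, at about (473,310). I'll lower the last few mm.

```bash
python3 -m crank '[[-1,[0,0,-0.002],0],[-1,[0,0,-0.003],0],[-1,[0,0,-0.004],0],[-1,[0,0,-0.005],0],[-1,[0,0,-0.005],0]]'
```

```text
time_s: 7.5
tcp_pos: [570.8, 301.5, 49.6]
eef_rot: [180.0, 0.0, 173.3]
ft_force: [-1.8, -0.5, 2.6]
grip_width: 67.5
```

```bash
python3 -m crank '[[1,[0,0,0],0],[1,[0,0,0],0],[1,[0,0,0],0],[1,[0,0,0],0],[1,[0,0,0],0],[1,[0,0,0.02],0],[1,[0,0,0.04],0],[1,[0,0,0.07],0],[1,[0,0,0.09],0],[1,[0,0,0.09],0]]'
python3 -m crank '[[1,[0,0,0],-0.15],[1,[0,0,0],-0.3],[1,[0,0,0],-0.45],[1,[0,0,0],-0.6],[1,[0,0,0],-0.75],[1,[0,0,0],-0.9],[1,[0,0,0],-0.95],[1,[0,0,0],-0.95]]'
python3 -m crank '[[1,[0,0,0],-0.15],[1,[0,0,0],-0.3],[1,[0,0,0],-0.45],[1,[0,0,0],-0.6],[1,[0,0,0],-0.612],[1,[0,0,0],-0.612]]'
python3 - <<'E'
from h import *
cv2.imwrite('pics/d_t.png',camera('top')[:,:,::-1])
cv2.imwrite('pics/d_w.png',camera('wrist')[:,:,::-1])
E
```

```text
time_s: 8.5
tcp_pos: [572.9, 302.5, 142.7]
eef_rot: [179.8, 0.4, 173.3]
ft_force: [0.4, -0.0, -0.3]
grip_width: 88.2
time_s: 9.3
tcp_pos: [569.5, 300.9, 136.9]
eef_rot: [-179.9, -0.0, 130.6]
ft_force: [0.8, 0.5, -1.2]
grip_width: 88.0
time_s: 9.9
tcp_pos: [570.0, 301.1, 137.9]
eef_rot: [-179.9, 0.0, 103.2]
ft_force: [-0.3, 0.4, -0.1]
grip_width: 88.2
```

View pics/d_w.png

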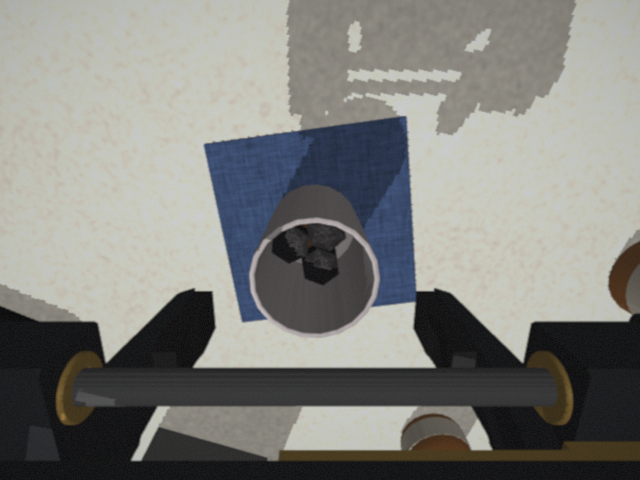

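View pics/d_t.png

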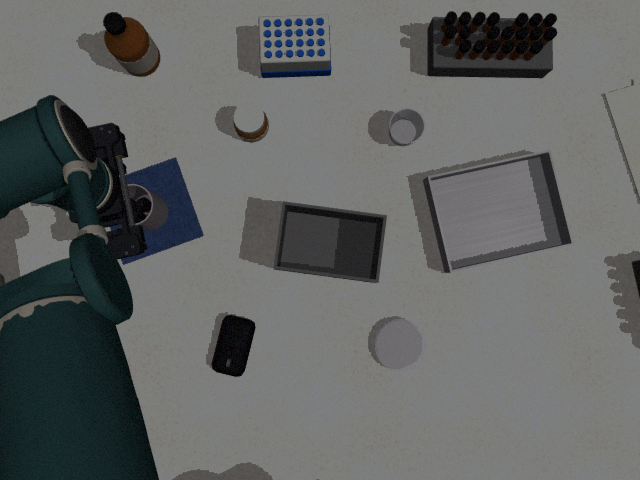

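```bash
python3 -m crank '[[1,[0,0,-0.02],0],[1,[0,0,-0.045],0],[1,[0,0,-0.07],0],[1,[0,0,-0.083],0],[1,[0,0,-0.09],0],[1,[0,0,-0.09],0],[-1,[0,0,-0.09],0],[-1,[0,0,-0.09],0],[-1,[0,0,-0.09],0],[-1,[0,0,-0.09],0],[-1,[0,0,-0.09],0],[-1,[0,0,-0.09],0]]' 20
python3 -m crank '[[-1,[0,0,0.005],0],[-1,[0,0,0.02],0],[-1,[0,0,0.04],0],[-1,[0,0,0.065],0],[-1,[0,0,0.09],0],[-1,[0,0,0.115],0],[-1,[0,0,0.13],0],[-1,[0,0,0.135],0]]'
python3 -m crank '[[-1,[0,-0.01,0],0],[-1,[0,-0.03,0],0],[-1,[0,-0.06,0],0],[-1,[0,-0.09,0],0],[-1,[0,-0.12,0],0],[-1,[0,-0.15,0],0],[-1,[0,-0.18,0],0],[-1,[0,-0.21,0],0],[-1,[0,-0.24,0],0],[-1,[0,-0.27,0],0],[-1,[0,-0.3,0],0],[-1,[0,-0.33,0],0]]'
python3 -m crank '[[-1,[-0.002,-0.03,0],0],[-1,[-0.004,-0.06,0],0],[-1,[-0.006,-0.09,0],0],[-1,[-0.008,-0.12,0],0],[-1,[-0.01,-0.15,0],0],[-1,[-0.012,-0.175,0],0],[-1,[-0.014,-0.193,0],0],[-1,[-0.0144,-0.199,0],0],[-1,[-0.0144,-0.199,0],0]]'
python3 - <<'E'
from h import *
cv2.imwrite('pics/e_s.png',camera('scene')[:,:,::-1])
cv2.imwrite('pics/e_w.png',camera('wrist')[:,:,::-1])
E
```

```text
time_s: 11.2
tcp_pos: [571.1, 301.7, 50.1]
eef_rot: [179.9, -0.0, 103.1]
ft_force: [-0.5, -0.0, 6.1]
grip_width: 66.5
time_s: 12.0
tcp_pos: [571.4, 301.8, 186.3]
eef_rot: [179.8, -0.0, 103.1]
ft_force: [0.2, -0.4, -3.1]
grip_width: 67.0
time_s: 13.2
tcp_pos: [568.1, -31.3, 181.6]
eef_rot: [-179.8, -0.0, 103.0]
ft_force: [0.4, 0.0, -3.6]
grip_width: 67.5
time_s: 14.1
tcp_pos: [555.0, -228.3, 182.8]
eef_rot: [-179.9, -0.1, 103.0]
ft_force: [0.6, 0.2, -3.5]
grip_width: 67.0
```

View pics/e_s.png

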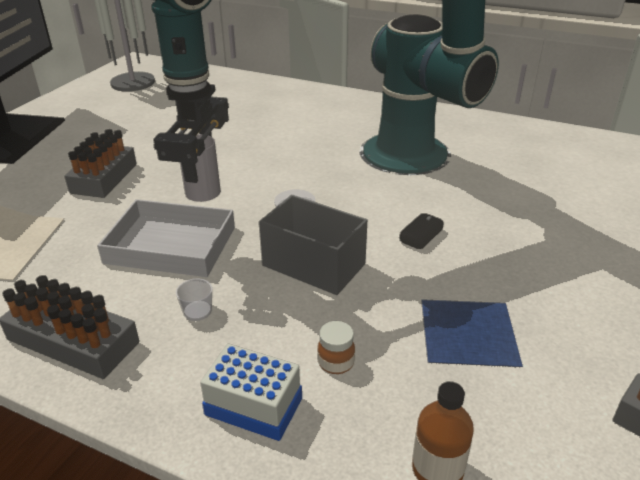

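View pics/e_w.png

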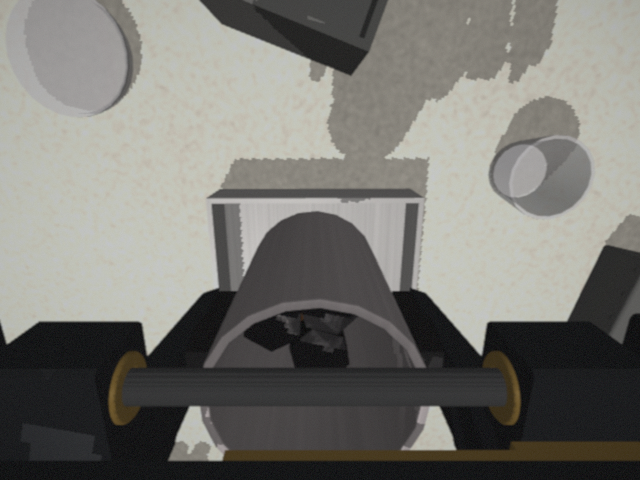

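The beaker hangs upright over the tray's box-side end. In the wrist view the end wall runs along the row at about 198, between columns 208 and 423. I'll check the wall position.

```bash
cat >> h.py <<'E'
from scipy.spatial.transform import Rotation as Ro
def won(u,v,z):
    c=calibration('wrist');f=240/np.tan(np.radians(c['vfov']/2))
    s=observe();Rw=Ro.from_euler('xyz',s['eef_rot'],degrees=True).as_matrix()
    T=c['tool_from_camera'];R=Rw@T[:3,:3];o=s['tcp_pos']+Rw@T[:3,3]
    d=R@np.array([(u-c['cx'])/f,-(v-c['cy'])/f,-1]);return (o+d*(z-o[2])/d[2]).round(1)
E
python3 - <<'E'
from h import *
im=cv2.imread('pics/e_w.png')
cv2.imwrite('pics/z3.png',cv2.resize(im[170:230,190:440],None,fx=3,fy=3,interpolation=2))
for p in [(208,198),(423,198),(208,202),(423,202)]: print(p,won(*p,45))
E
```

```text
(208, 198) [ 468.9 -222.5   45. ]
(423, 198) [ 631.7 -184.8   45. ]
(208, 202) [ 469.3 -225.7   45. ]
(423, 202) [ 632.7 -187.8   45. ]
```

View pics/z3.png

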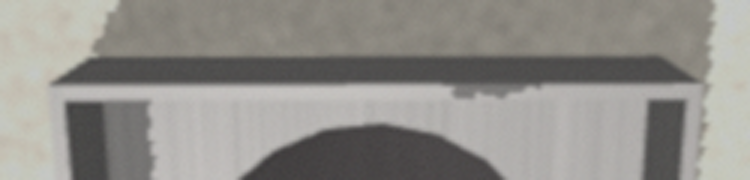

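```bash
python3 -m crank '[[-1,[0,0,-0.015],0],[-1,[0,0,-0.035],0],[-1,[0,0,-0.055],0],[-1,[0,0,-0.075],0],[-1,[0,0,-0.085],0],[-1,[0,0,-0.088],0],[-1,[0,0,-0.09],0],[-1,[0,0,-0.092],0],[-1,[0,0,-0.094],0],[-1,[0,0,-0.094],0]]'
python3 -m crank '[[-1,[0.0005,-0.0025,-0.0015],0],[-1,[0.001,-0.005,-0.003],0],[-1,[0.0015,-0.0075,-0.004],0],[-1,[0.002,-0.01,-0.005],0],[-1,[0.002,-0.01,-0.005],0]]'
python3 - <<'E'
from h import *
cv2.imwrite('pics/f_s.png',cv2.resize(camera('scene')[100:300,60:310,::-1],None,fx=3,fy=3))
E
```

```text
time_s: 15.2
tcp_pos: [557.1, -228.7, 91.8]
eef_rot: [179.9, 0.1, 103.1]
ft_force: [-0.7, -0.4, 3.7]
grip_width: 67.2
time_s: 15.7
tcp_pos: [559.2, -238.8, 86.0]
eef_rot: [179.9, 0.1, 103.0]
ft_force: [-0.4, -2.4, 5.9]
grip_width: 65.9
```

View pics/f_s.png

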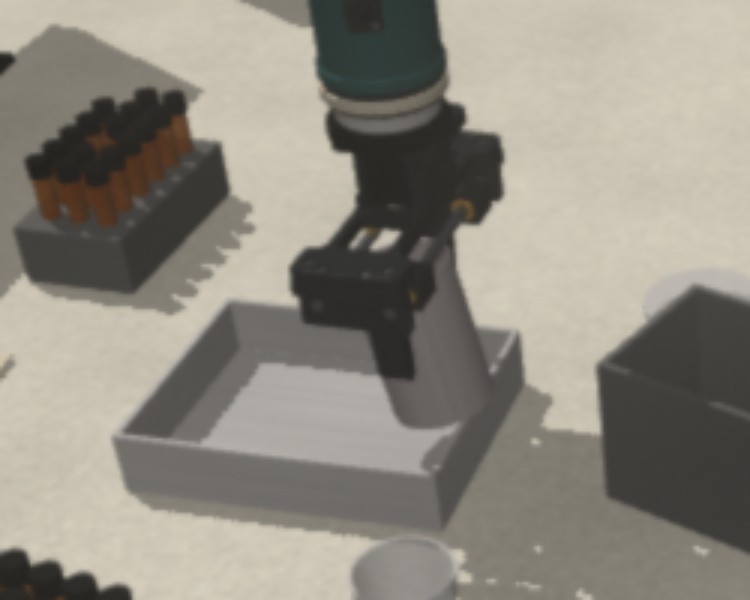

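Pivoting the beaker in the pads against the wall works, and it's now at about 15°. But the rim corner would hit the gripper body at this grasp height, so I'll set it upright on the tray floor and regrip about 13 mm higher.

```bash
python3 -m crank '[[-1,[0,0,0.01],0],[-1,[0,0,0.025],0],[-1,[0.003,-0.015,0.025],0],[-1,[0.007,-0.03,0.025],0],[-1,[0.011,-0.05,0.025],0],[-1,[0.011,-0.05,0.01],0],[-1,[0.011,-0.05,-0.01],0],[-1,[0.011,-0.05,-0.025],0],[-1,[0.011,-0.05,-0.03],0],[-1,[0.011,-0.05,-0.034],0],[-1,[0.011,-0.05,-0.035],0],[-1,[0.011,-0.05,-0.035],0]]'
python3 - <<'E'
from h import *
cv2.imwrite('pics/g_s.png',cv2.resize(camera('scene')[100:300,60:310,::-1],None,fx=3,fy=3))
E
```

```text
time_s: 16.95
tcp_pos: [569.7, -287.8, 51.3]
eef_rot: [180.0, 0.0, 103.1]
ft_force: [-3.4, 2.2, 7.6]
grip_width: 66.2
```

View pics/g_s.png

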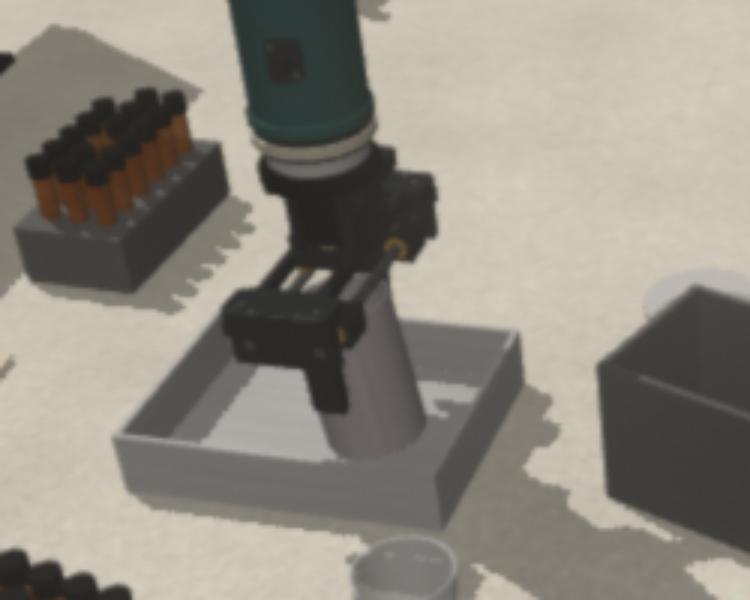

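```bash
python3 -m crank '[[-1,[0,0,0],0],[-1,[0,0,0],0],[-1,[0,0,0.002],0],[-1,[0,0,0.002],0],[-1,[0,0,0.002],0]]' 3
python3 -m crank '[[1,[0,0,0.002],0],[1,[0,0,0.002],0],[1,[0,0,0.002],0],[1,[0,0,0.015],0],[1,[0,0,0.015],0],[1,[0,0,0.015],0]]'
python3 - <<'E'
from h import *
cv2.imwrite('pics/h_s.png',cv2.resize(camera('scene')[100:300,60:310,::-1],None,fx=3,fy=3))
cv2.imwrite('pics/h_w.png',camera('wrist')[:,:,::-1])
E
```

```text
time_s: 17.5
tcp_pos: [568.6, -287.6, 51.1]
eef_rot: [-180.0, -0.0, 103.1]
ft_force: [-0.2, 0.2, -3.3]
grip_width: 66.3
time_s: 18.1
tcp_pos: [569.8, -288.2, 67.9]
eef_rot: [179.9, 0.1, 103.1]
ft_force: [0.2, 0.2, 0.5]
grip_width: 88.4
```

View pics/h_s.png

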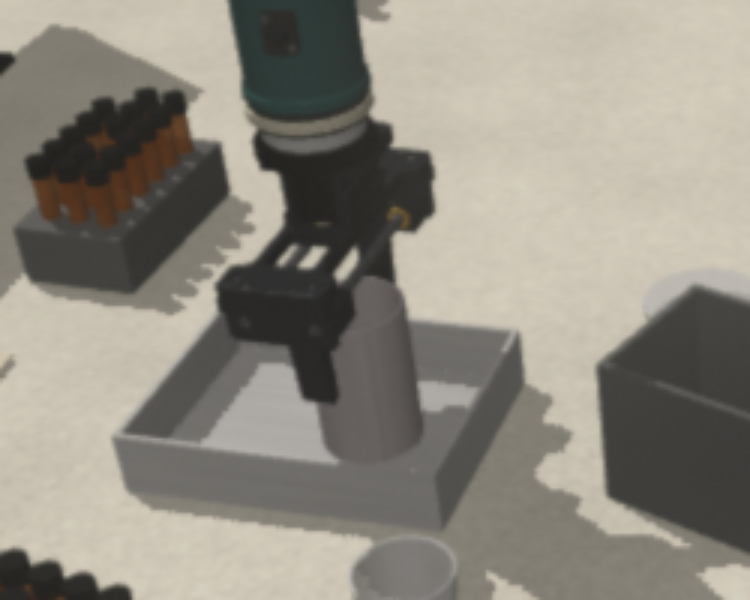

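View pics/h_w.png

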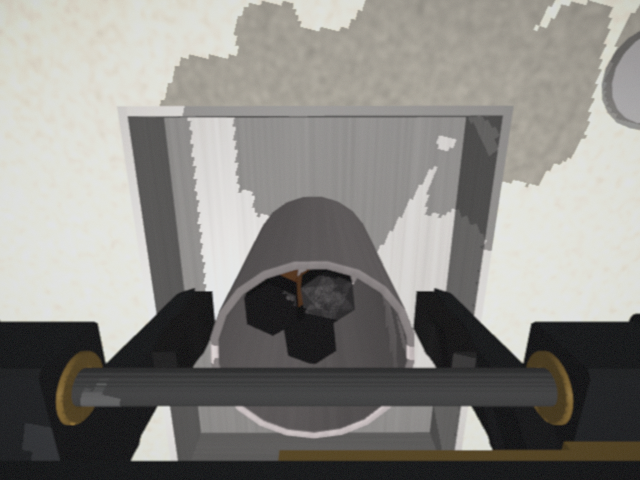

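The beaker is upright on the tray floor again. Its rim spans columns 213–413 and rows 263–437 in the wrist view.

```bash
python3 - <<'E'
from h import *
for p in [(314,264),(314,437),(213,348),(413,348)]: print(p,won(*p,109))
s=observe();print(s['time_s'],s['tcp_pos'])
E
```

```text
(314, 264) [ 559.3 -250.6  109. ]
(314, 437) [ 574.1 -314.2  109. ]
(213, 348) [ 534.1 -286.3  109. ]
(413, 348) [ 597.1 -271.7  109. ]
18.2 [ 569.03347361 -287.76383651   66.94887505]
```

```bash
python3 -m crank '[[1,[-0.0013,0.0057,-0.003],0],[1,[-0.0013,0.0057,-0.003],0],[-1,[-0.0013,0.0057,-0.003],0],[-1,[-0.0013,0.0057,-0.003],0],[-1,[-0.0013,0.0057,-0.003],0],[-1,[-0.0013,0.0057,-0.003],0],[-1,[-0.0013,0.0057,-0.003],0],[-1,[-0.0013,0.0057,-0.003],0]]' 25
python3 -m crank '[[-1,[0,0,0.01],0],[-1,[0,0,0.03],0],[-1,[0,0,0.055],0],[-1,[-0.003,0.014,0.06],0],[-1,[-0.008,0.034,0.06],0],[-1,[-0.0125,0.054,0.06],0],[-1,[-0.0125,0.054,0.055],0],[-1,[-0.0125,0.054,0.045],0],[-1,[-0.0125,0.054,0.041],0],[-1,[-0.0125,0.054,0.041],0]]'
```

```text
time_s: 19.0
tcp_pos: [567.6, -282.0, 63.7]
eef_rot: [-180.0, -0.0, 103.1]
ft_force: [-0.3, 0.6, -0.2]
grip_width: 66.4
time_s: 20.0
tcp_pos: [554.9, -228.1, 103.8]
eef_rot: [-179.9, -0.0, 103.1]
ft_force: [0.4, -0.9, -1.6]
grip_width: 66.1
```

```bash
python3 -m crank '[[-1,[0.0007,-0.003,-0.002],0],[-1,[0.0014,-0.006,-0.003],0],[-1,[0.0027,-0.0117,-0.005],0],[-1,[0.004,-0.0175,-0.008],0],[-1,[0.0054,-0.0234,-0.0115],0],[-1,[0.0066,-0.0285,-0.0155],0],[-1,[0.0079,-0.034,-0.0205],0],[-1,[0.0079,-0.034,-0.0205],0]]'
python3 - <<'E'
from h import *
cv2.imwrite('pics/i_s.png',cv2.resize(camera('scene')[100:300,60:310,::-1],None,fx=3,fy=3))
E
```

```text
time_s: 20.8
tcp_pos: [563.5, -263.6, 83.6]
eef_rot: [180.0, 0.1, 103.0]
ft_force: [0.5, -3.6, 1.0]
grip_width: 65.8
```

View pics/i_s.png

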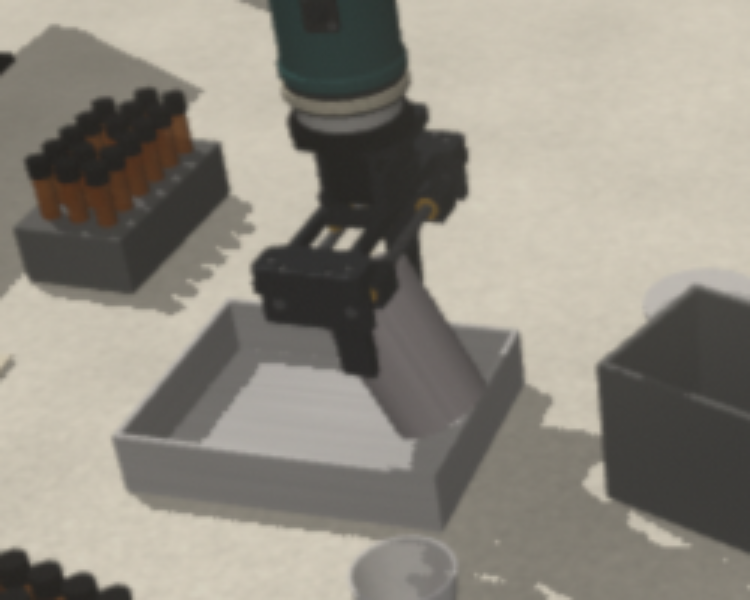

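```bash
python3 -m crank '[[-1,[0.001,-0.0045,-0.005],0],[-1,[0.002,-0.0088,-0.0105],0],[-1,[0.003,-0.0125,-0.0165],0],[-1,[0.0037,-0.016,-0.0225],0],[-1,[0.0045,-0.019,-0.0265],0],[-1,[0.0052,-0.0224,-0.0305],0],[-1,[0.0059,-0.0255,-0.035],0],[-1,[0.0065,-0.0282,-0.04],0],[-1,[0.0065,-0.0282,-0.04],0]]'
python3 - <<'E'
from h import *
cv2.imwrite('pics/j_s.png',cv2.resize(camera('scene')[100:300,60:310,::-1],None,fx=3,fy=3))
E
```

```text
time_s: 21.75
tcp_pos: [569.3, -290.4, 43.3]
eef_rot: [-180.0, -0.0, 103.0]
ft_force: [1.0, -1.2, 3.0]
grip_width: 65.9
```

View pics/j_s.png

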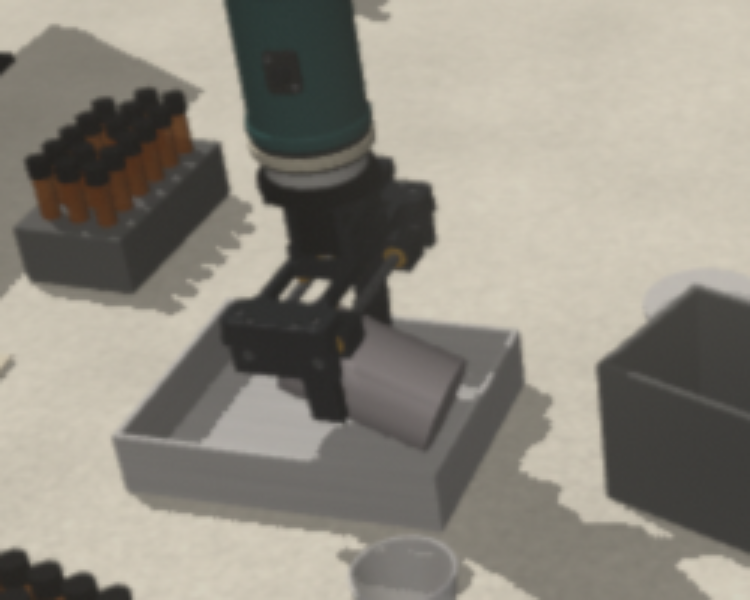

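Tipped to about 65–70°, with the base inside the wall. Now I'll lay it flat.

```bash
python3 -m crank '[[-1,[0.0005,-0.002,-0.006],0],[-1,[0.0009,-0.0039,-0.012],0],[-1,[0.0012,-0.0055,-0.018],0],[-1,[0.0016,-0.007,-0.023],0],[-1,[0.0016,-0.007,-0.025],0],[-1,[0.0016,-0.007,-0.025],0]]'
python3 - <<'E'
from h import *
cv2.imwrite('pics/k_s.png',cv2.resize(camera('scene')[100:300,60:310,::-1],None,fx=3,fy=3))
cv2.imwrite('pics/k_w.png',camera('wrist')[:,:,::-1])
E
```

```text
time_s: 22.4
tcp_pos: [571.2, -297.0, 20.6]
eef_rot: [-180.0, -0.0, 103.1]
ft_force: [-4.2, 1.1, 12.7]
grip_width: 65.9
```

View pics/k_s.png

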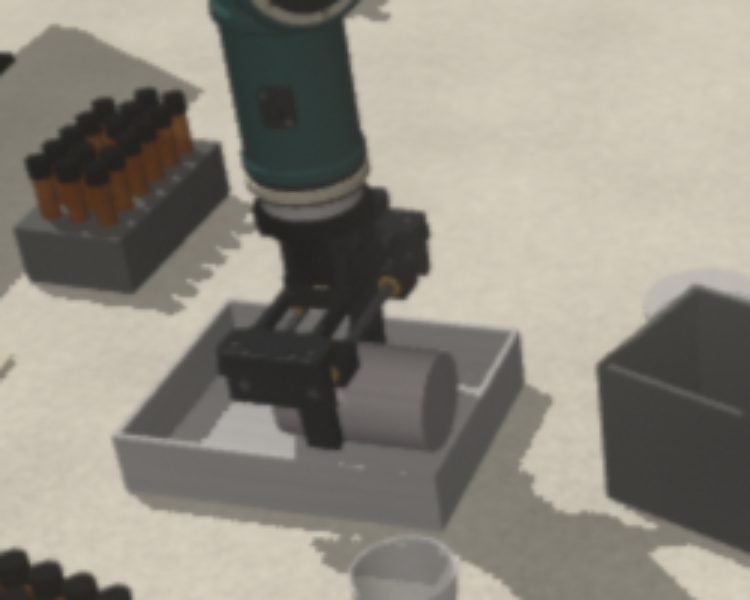

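View pics/k_w.png

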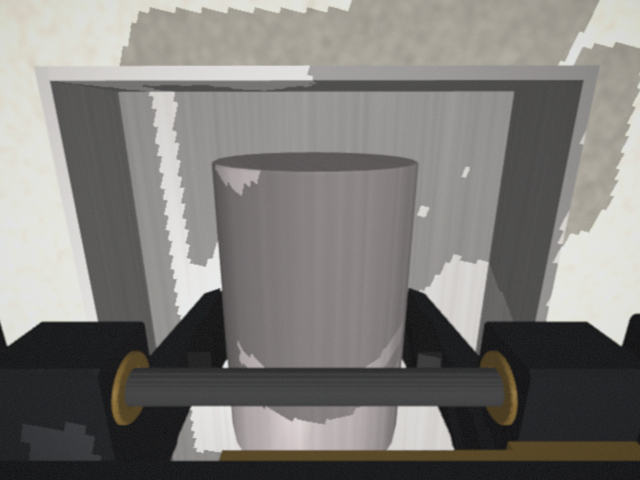

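The beaker is lying flat in the tray. In the wrist view its base edge is at about row 160, facing the end wall. I'll open partly, slide along it toward the base and regrip there, so the mouth is free.

```bash
python3 - <<'E'
from h import *
a=won(314,153,72);t=observe()['tcp_pos'];e=np.array([.225,-.974]);print(a,t,(t[:2]-a[:2])@e)
E
python3 -m crank '[[0.75,[0,0,0],0],[0.75,[0,0,0],0],[0.75,[0,0,0],0],[0.75,[0,0,0],0],[0.75,[-0.0015,0.0065,0],0],[0.75,[-0.0035,0.015,0],0],[0.75,[-0.006,0.025,0],0],[0.75,[-0.008,0.035,0],0],[0.75,[-0.01,0.044,0],0],[0.75,[-0.0115,0.05,0],0],[0.75,[-0.0121,0.0526,0],0],[0.75,[-0.0121,0.0526,0],0]]' 
python3 - <<'E'
from h import *
cv2.imwrite('pics/l_w.png',camera('wrist')[:,:,::-1])
E
```

```text
[ 554.  -227.6   72. ] [ 571.18672488 -296.99174997   20.6560699 ] 71.4545775716681
time_s: 23.7
tcp_pos: [559.0, -244.1, 19.3]
eef_rot: [-180.0, -0.0, 103.1]
ft_force: [-1.2, -0.7, -0.9]
grip_width: 77.1
```

View pics/l_w.png

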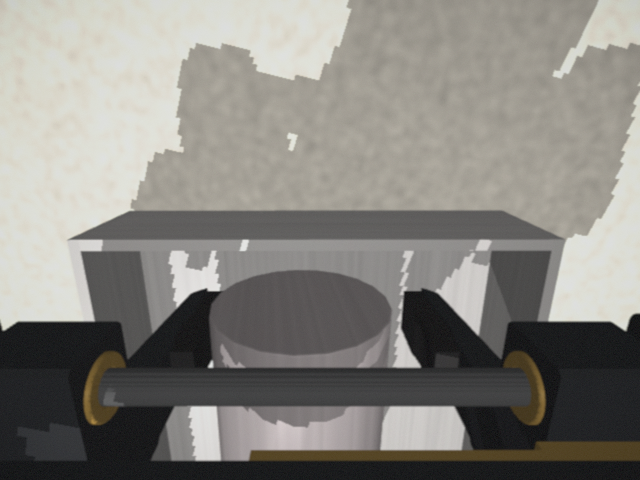

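```bash
python3 - <<'E'
from h import *
e=np.array([.225,-.974]);t=observe()['tcp_pos']
for p,z in [((302,354),71.5),((302,270),5)]:
  a=won(*p,z);print(a,(t[:2]-a[:2])@e)
E
```

```text
[ 551.5 -231.9   71.5] 13.993873407830186
[ 549.6 -232.7    5. ] 13.642173407830198
```

```bash
python3 -m crank '[[0.75,[0.0011,-0.005,0],0],[0.75,[0.0022,-0.0097,0],0],[0.75,[0.0022,-0.0097,0],0],[-1,[0.0022,-0.0097,0],0],[-1,[0.0022,-0.0097,0],0],[-1,[0.0022,-0.0097,0],0],[-1,[0.0022,-0.0097,0],0],[-1,[0.0022,-0.0097,0],0]]' 20
python3 -m crank '[[-1,[0,0,0.005],0],[-1,[0,0,0.015],0],[-1,[0,0,0.03],0],[-1,[0,0,0.045],0],[-1,[0,0,0.045],0],[-1,[0,0,0.045],0]]'
python3 - <<'E'
from h import *
cv2.imwrite('pics/m_s.png',cv2.resize(camera('scene')[100:300,60:310,::-1],None,fx=3,fy=3))
E
```

```text
time_s: 24.55
tcp_pos: [561.3, -254.2, 19.2]
eef_rot: [180.0, 0.0, 103.1]
ft_force: [0.3, -0.1, -1.1]
grip_width: 66.0
time_s: 25.15
tcp_pos: [562.1, -254.7, 65.6]
eef_rot: [179.9, 0.1, 103.1]
ft_force: [-0.7, 0.1, -3.5]
grip_width: 66.1
```

View pics/m_s.png

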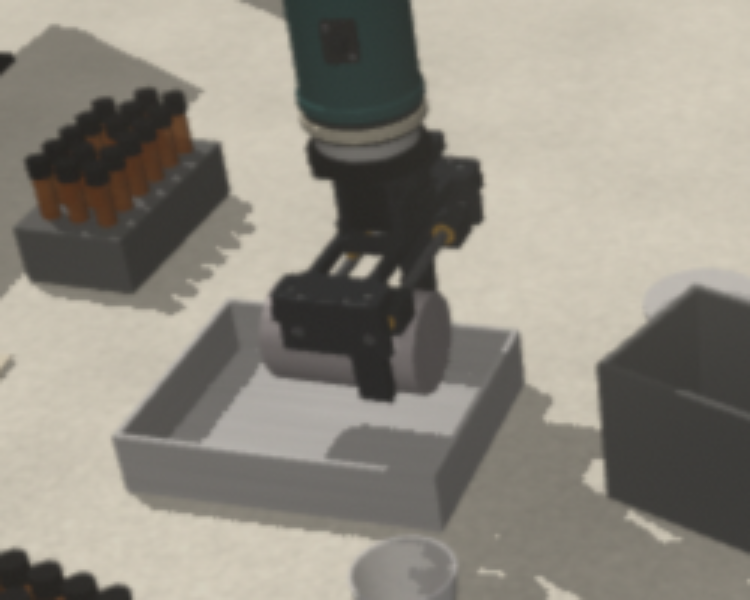

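```bash
python3 -m crank '[[-1,[0,0,0.006],0],[-1,[-0.002,0.01,0.008],0],[-1,[-0.0045,0.02,0.008],0],[-1,[-0.007,0.03,0.008],0],[-1,[-0.009,0.039,0.008],0],[-1,[-0.009,0.039,0.002],0],[-1,[-0.009,0.039,-0.003],0],[-1,[-0.009,0.039,-0.003],0]]' 20
python3 -m crank '[[-1,[0.0004,-0.002,-0.001],0],[-1,[0.0008,-0.0038,-0.0015],0],[-1,[0.0013,-0.0056,-0.002],0],[-1,[0.0018,-0.008,-0.0035],0],[-1,[0.0024,-0.0108,-0.0055],0],[-1,[0.0029,-0.0125,-0.007],0],[-1,[0.0033,-0.0142,-0.0085],0],[-1,[0.0033,-0.0142,-0.0085],0]]'
python3 - <<'E'
from h import *
cv2.imwrite('pics/n_s.png',cv2.resize(camera('scene')[100:300,60:310,::-1],None,fx=3,fy=3))
E
```

```text
time_s: 26.0
tcp_pos: [551.8, -215.1, 60.2]
eef_rot: [-179.9, -0.0, 103.1]
ft_force: [-0.3, -0.3, -3.0]
grip_width: 65.9
time_s: 26.8
tcp_pos: [555.9, -230.1, 52.8]
eef_rot: [180.0, 0.0, 103.0]
ft_force: [1.1, -1.5, 0.2]
grip_width: 65.7
```

View pics/n_s.png

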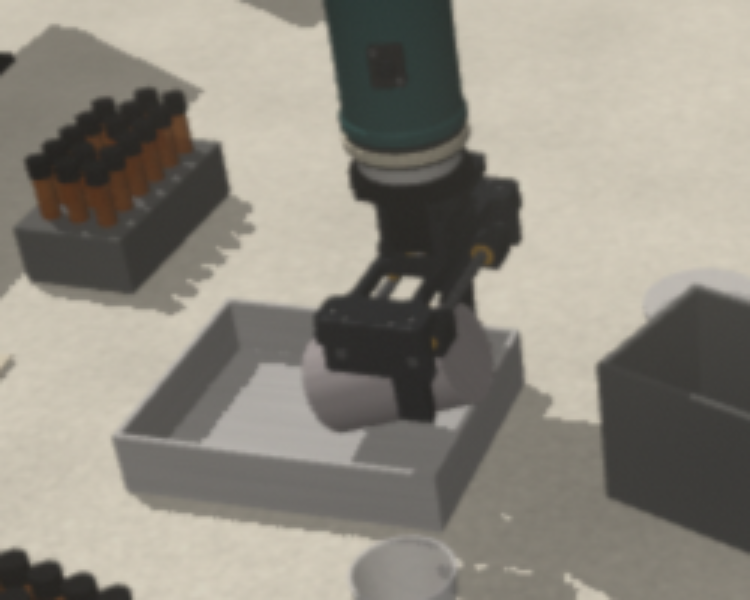

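```bash
python3 -m crank '[[-1,[0.0003,-0.0015,-0.003],0],[-1,[0.0006,-0.0029,-0.006],0],[-1,[0.0006,-0.0029,-0.009],0],[-1,[0.0006,-0.0029,-0.009],0]]'
python3 -m crank '[[-1,[0,0,0],0],[-1,[0,0,0.01],0],[-1,[0.001,-0.004,0.03],0],[-1,[0.003,-0.012,0.05],0],[-1,[0.005,-0.02,0.06],0],[-1,[0.005,-0.02,0.06],0]]' 30
python3 - <<'E'
from h import *
cv2.imwrite('pics/o_s.png',cv2.resize(camera('scene')[100:300,60:310,::-1],None,fx=3,fy=3))
E
```

```text
time_s: 27.25
tcp_pos: [558.9, -234.1, 47.0]
eef_rot: [179.7, 0.3, 103.1]
ft_force: [-0.2, -1.5, 12.4]
grip_width: 65.7
time_s: 27.85
tcp_pos: [562.3, -253.6, 105.2]
eef_rot: [179.9, 0.1, 103.0]
ft_force: [0.5, 0.8, -1.7]
grip_width: 65.7
```

View pics/o_s.png

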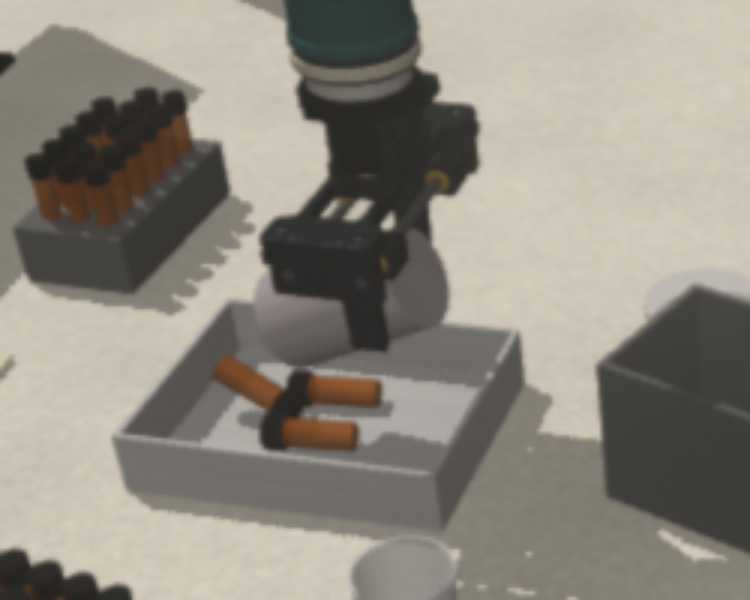

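The picture shows all three vials lying in the tray, at about (250,380), (340,390) and (310,435) in the crop, and the beaker is empty. The wrist force of -1.7 N matches an empty beaker. I'll carry it to the pad.

```bash
python3 -m crank '[[-1,[0,0,0.015],0],[-1,[0,0,0.035],0],[-1,[0,0,0.06],0],[-1,[0,0,0.08],0],[-1,[0,0.01,0.09],0],[-1,[0,0.03,0.09],0],[-1,[0,0.055,0.09],0],[-1,[0,0.085,0.09],0],[-1,[0,0.115,0.09],0],[-1,[0,0.145,0.09],0],[-1,[0,0.175,0.09],0],[-1,[0,0.205,0.09],0]]' 30
python3 -m crank '[[-1,[0,0.03,0],0],[-1,[0,0.06,0],0],[-1,[0.001,0.09,0],0],[-1,[0.002,0.12,0],0],[-1,[0.003,0.15,0],0],[-1,[0.004,0.18,0],0],[-1,[0.005,0.21,0],0],[-1,[0.006,0.24,0],0],[-1,[0.007,0.27,0],0],[-1,[0.007,0.3,0],0],[-1,[0.007,0.33,0],0],[-1,[0.007,0.345,0],0]]'
python3 -m crank '[[-1,[0,0.008,-0.01],0],[-1,[0,0.013,-0.03],0],[-1,[0,0.013,-0.055],0],[-1,[0,0.013,-0.08],0],[-1,[0,0.013,-0.105],0],[-1,[0,0.013,-0.12],0],[-1,[0,0.013,-0.13],0],[-1,[0,0.013,-0.135],0],[-1,[0,0.013,-0.135],0]]'
python3 - <<'E'
from h import *
cv2.imwrite('pics/p_s.png',camera('scene')[:,:,::-1])
E
```

```text
time_s: 29.1
tcp_pos: [559.1, -44.3, 191.6]
eef_rot: [-179.8, -0.1, 103.1]
ft_force: [1.1, 1.0, -1.7]
grip_width: 65.6
time_s: 30.3
tcp_pos: [565.5, 300.5, 191.6]
eef_rot: [-179.8, -0.0, 103.2]
ft_force: [0.1, 0.4, -2.6]
grip_width: 66.0
time_s: 31.2
tcp_pos: [568.1, 310.4, 58.4]
eef_rot: [-180.0, 0.0, 103.0]
ft_force: [-0.0, 0.3, -2.6]
grip_width: 65.4
```

View pics/p_s.png

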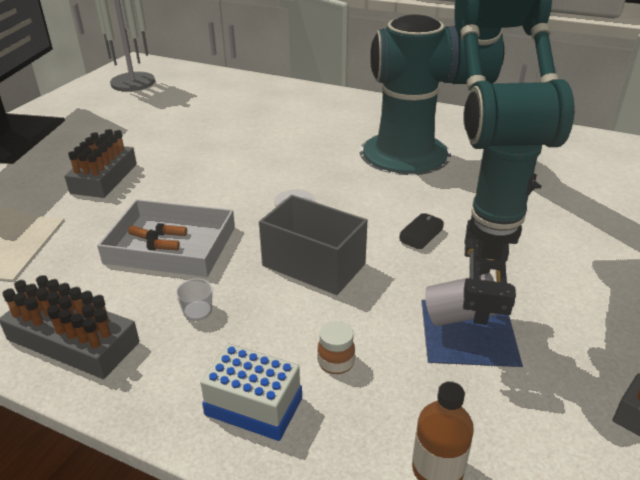

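```bash
python3 -m crank '[[-1,[0,0,-0.006],0],[-1,[-0.0005,0.002,-0.012],0],[-1,[-0.001,0.005,-0.018],0],[-1,[-0.002,0.009,-0.024],0],[-1,[-0.003,0.013,-0.03],0],[-1,[-0.004,0.017,-0.035],0],[-1,[-0.0045,0.0195,-0.038],0],[-1,[-0.0045,0.0195,-0.04],0],[-1,[-0.0045,0.0195,-0.04],0]]' 20
python3 - <<'E'
from h import *
cv2.imwrite('pics/q_s.png',cv2.resize(camera('scene')[190:390,360:610,::-1],None,fx=3,fy=3))
cv2.imwrite('pics/q_w.png',camera('wrist')[:,:,::-1])
E
```

```text
time_s: 32.15
tcp_pos: [563.3, 330.1, 18.3]
eef_rot: [-180.0, 0.0, 103.1]
ft_force: [-0.8, -0.2, -1.1]
grip_width: 66.0
```

View pics/q_s.png

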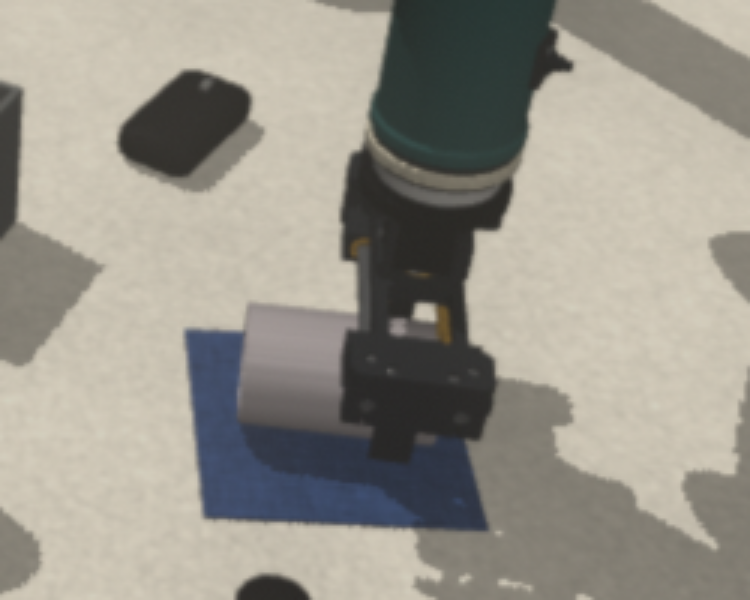

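View pics/q_w.png

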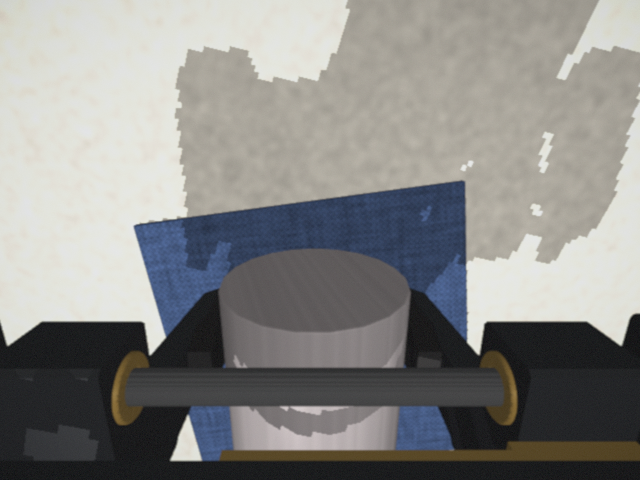

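```bash
python3 - <<'E'
from h import *
e=np.array([.225,-.974]);t=observe()['tcp_pos']
for p,z in [((314,331),71),((314,250),4)]:
  a=won(*p,z);print(a,(t[:2]-a[:2])@e)
E
```

```text
[557.6 351.   71. ] 21.823169399452443
[557.3 352.5   4. ] 23.351669399452458
```

```bash
python3 -m crank '[[0.75,[0,0,0],0],[0.75,[0,0,0],0],[0.75,[0,0,0],0],[0.75,[0,0,0],0],[0.75,[0.0015,-0.0065,0],0],[0.75,[0.0035,-0.015,0],0],[0.75,[0.006,-0.025,0],0],[0.75,[0.008,-0.035,0],0],[0.75,[0.0105,-0.046,0],0],[0.75,[0.012,-0.052,0],0],[0.75,[0.0126,-0.0545,0],0],[0.75,[0.0126,-0.0545,0],0]]' 
python3 -m crank '[[-1,[0,0,0],0],[-1,[0,0,0],0],[-1,[0,0,0],0],[-1,[0,0,0],0],[-1,[0,0,0],0],[-1,[0,0,0],0],[-1,[0,0,0],0]]' 6
python3 - <<'E'
from h import *
cv2.imwrite('pics/r_s.png',cv2.resize(camera('scene')[190:390,360:610,::-1],None,fx=3,fy=3))
cv2.imwrite('pics/r_w.png',camera('wrist')[:,:,::-1])
E
```

```text
time_s: 33.45
tcp_pos: [576.5, 275.1, 18.8]
eef_rot: [180.0, -0.0, 103.0]
ft_force: [0.7, -0.3, -0.5]
grip_width: 76.8
time_s: 34.15
tcp_pos: [576.2, 275.8, 18.7]
eef_rot: [180.0, -0.0, 103.1]
ft_force: [0.7, -0.1, 0.8]
grip_width: 67.0
```

View pics/r_s.png

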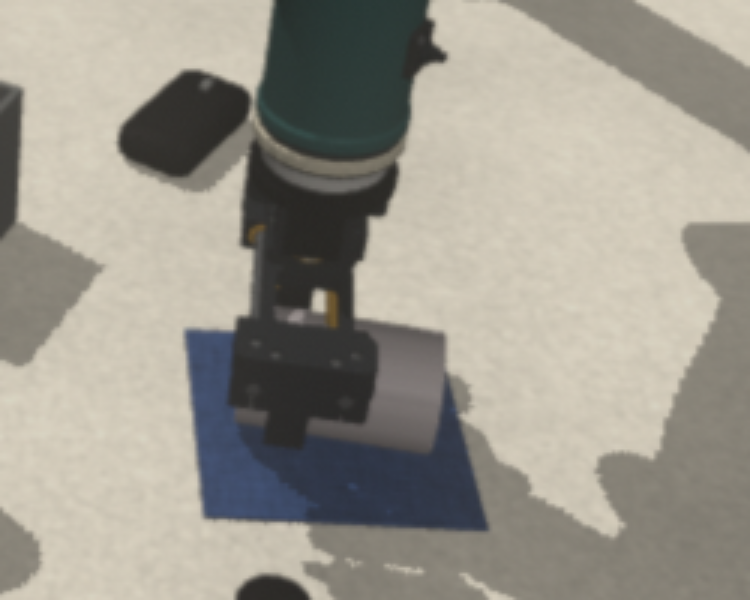

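View pics/r_w.png

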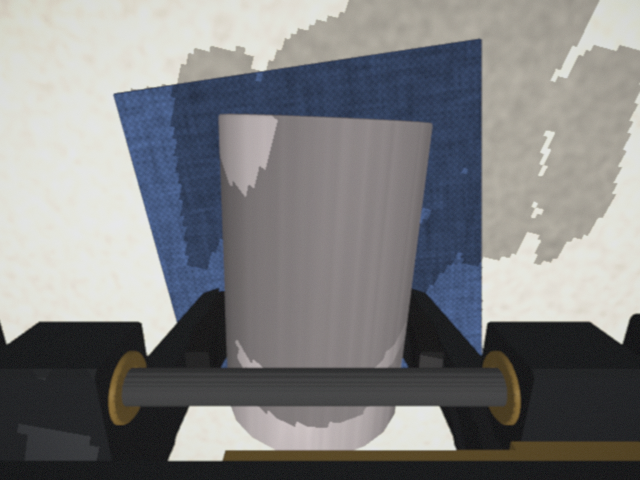

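```bash
python3 -m crank '[[-1,[-0.0008,0.0034,0.0065],0],[-1,[-0.0016,0.0068,0.013],0],[-1,[-0.0026,0.0113,0.019],0],[-1,[-0.0037,0.0159,0.0246],0],[-1,[-0.005,0.021,0.0295],0],[-1,[-0.0062,0.0268,0.0344],0],[-1,[-0.0062,0.0268,0.0344],0]]' 6
python3 - <<'E'
from h import *
cv2.imwrite('pics/s_s.png',cv2.resize(camera('scene')[190:390,360:610,::-1],None,fx=3,fy=3))
E
```

```text
time_s: 34.95
tcp_pos: [570.6, 303.7, 54.3]
eef_rot: [179.9, -0.0, 103.1]
ft_force: [0.5, -0.6, 0.0]
grip_width: 66.0
```

View pics/s_s.png

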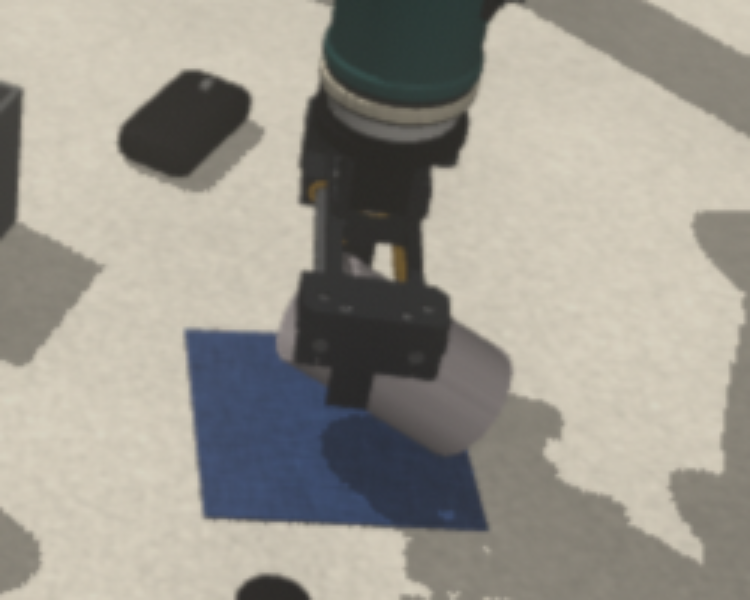

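```bash
python3 -m crank '[[-1,[-0.0014,0.006,0.004],0],[-1,[-0.0028,0.0122,0.0078],0],[-1,[-0.0043,0.019,0.0105],0],[-1,[-0.0059,0.0257,0.0132],0],[-1,[-0.0075,0.0325,0.0148],0],[-1,[-0.0091,0.0394,0.0161],0],[-1,[-0.0108,0.047,0.0163],0],[-1,[-0.0126,0.0543,0.0165],0],[-1,[-0.0126,0.0543,0.0165],0]]' 6
python3 - <<'E'
from h import *
cv2.imwrite('pics/t_s.png',cv2.resize(camera('scene')[190:390,360:610,::-1],None,fx=3,fy=3))
E
```

```text
time_s: 35.9
tcp_pos: [557.2, 358.2, 69.7]
eef_rot: [180.0, -0.1, 103.1]
ft_force: [-0.7, 1.5, 1.1]
grip_width: 65.9
```

View pics/t_s.png

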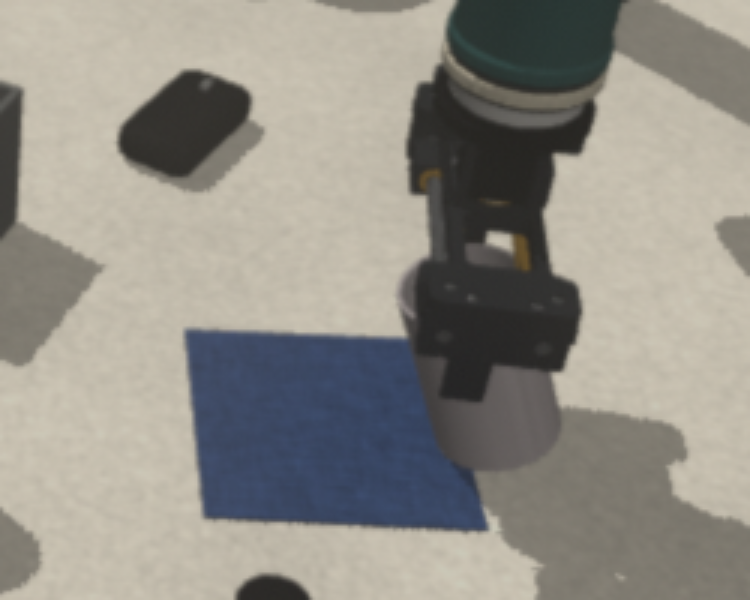

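```bash
python3 -m crank '[[-1,[0,0,0],0],[-1,[0,0,0],0],[-1,[0,0,0.01],0],[-1,[0,0,0.018],0],[-1,[0.002,-0.01,0.018],0],[-1,[0.006,-0.026,0.018],0],[-1,[0.011,-0.045,0.018],0],[-1,[0.016,-0.064,0.018],0],[-1,[0.0195,-0.079,0.018],0],[-1,[0.0205,-0.084,0.018],0],[-1,[0.0205,-0.084,0.008],0],[-1,[0.0205,-0.084,0.004],0]]' 25
python3 - <<'E'
from h import *
cv2.imwrite('pics/u_s.png',cv2.resize(camera('scene')[190:390,360:610,::-1],None,fx=3,fy=3))
E
```

```text
time_s: 37.15
tcp_pos: [577.4, 272.5, 72.4]
eef_rot: [-179.9, -0.0, 103.0]
ft_force: [-0.6, 0.0, -2.6]
grip_width: 65.7
```

View pics/u_s.png

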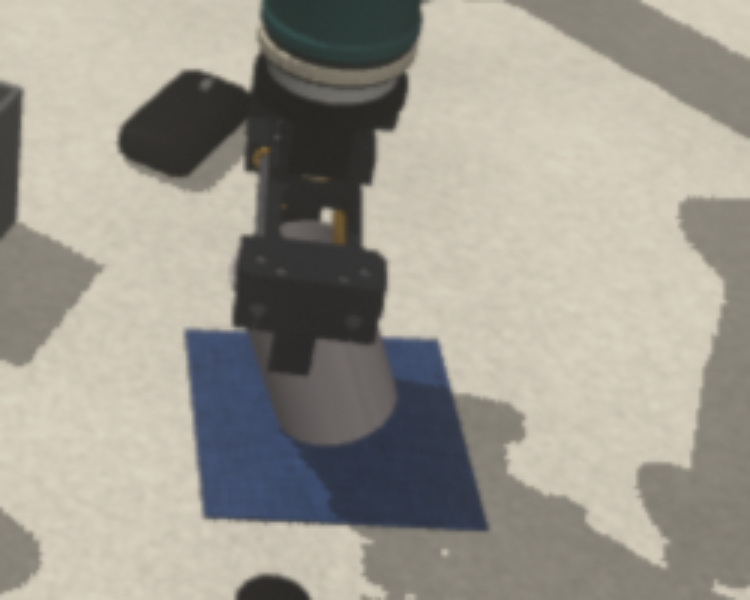

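Still held at about 20° over the middle of the pad. I'll lower to contact, then finish the arc with a light grip.

```bash
python3 -m crank '[[-1,[0,0,-0.002],0],[-1,[0,0,-0.004],0],[-1,[0,0,-0.005],0],[-1,[0,0,-0.005],0]]' 25
python3 -m crank '[[-1,[0,0,0],0],[-1,[-0.001,0.0045,-0.0005],0],[-1,[-0.002,0.009,-0.001],0],[-1,[-0.003,0.0135,-0.0018],0],[-1,[-0.0042,0.018,-0.003],0],[-1,[-0.0053,0.0225,-0.0045],0],[-1,[-0.0065,0.028,-0.0065],0],[-1,[-0.0065,0.028,-0.0065],0]]' 6
python3 - <<'E'
from h import *
cv2.imwrite('pics/v_s.png',cv2.resize(camera('scene')[190:390,360:610,::-1],None,fx=3,fy=3))
E
```

```text
time_s: 37.6
tcp_pos: [578.3, 273.4, 69.6]
eef_rot: [179.9, -0.0, 103.1]
ft_force: [-1.4, 0.7, 3.6]
grip_width: 66.1
time_s: 38.4
tcp_pos: [571.1, 301.4, 61.6]
eef_rot: [-180.0, -0.0, 103.1]
ft_force: [-0.9, 0.2, 1.3]
grip_width: 66.1
```

View pics/v_s.png

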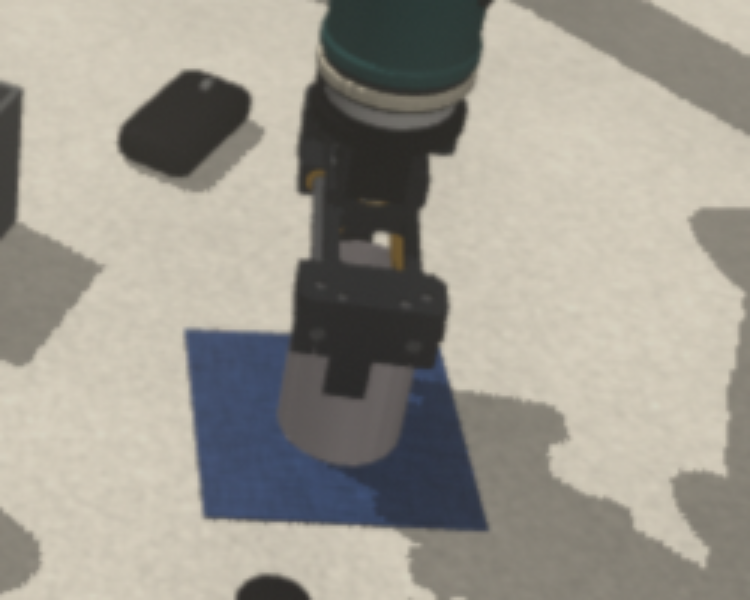

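```bash
python3 -m crank '[[-1,[0,0,0],0],[-1,[0,0,-0.001],0],[-1,[0,0,-0.002],0],[-1,[0,0,-0.002],0]]' 3
python3 - <<'E'
from h import *
cv2.imwrite('pics/w_s.png',cv2.resize(camera('scene')[190:390,360:610,::-1],None,fx=3,fy=3))
E
```

```text
time_s: 38.85
tcp_pos: [571.2, 300.4, 60.0]
eef_rot: [-180.0, 0.0, 103.0]
ft_force: [-1.6, 0.2, 1.9]
grip_width: 66.3
```

View pics/w_s.png

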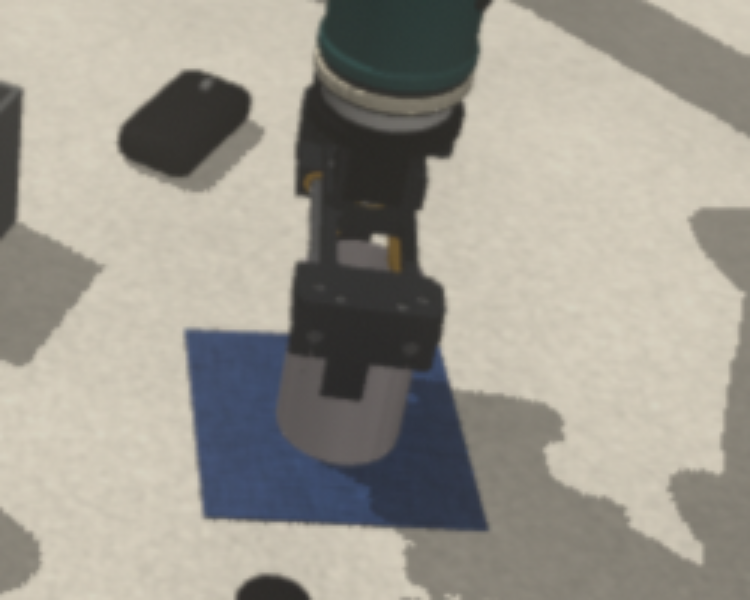

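```bash
python3 - <<'E'
from h import *
def pr(P):
    u,v=proj('scene',np.array(P,float));return ((u-360)*3,(v-190)*3)
b=pr((571,302,3));t=pr((571,302,70));print(b,t)
im=cv2.imread('pics/w_s.png');
# beaker mid-lines at two rows
for r in (375,400,420):
    row=im[r].astype(int); hsv=cv2.cvtColor(im[r:r+1],40)[0]
    ok=[x for x in range(240,450) if row[x,0]-row[x,2]<15 and 60<row[x].mean()<150]
    print(r,min(ok),max(ok))
E
```

```text
(np.float64(330.81140227536815), np.float64(421.5887292839333)) (np.float64(347.7654320868843), np.float64(333.0089548061312))
375 282 447
400 278 406
420 277 403
```

The vertical at that spot projects with a slope of about 0.19, and the beaker's sides match to within a few degrees. Releasing.

```bash
python3 -m crank '[[0.6,[0,0,0],0],[1,[0,0,0],0],[1,[0,0,0],0],[1,[0,0,0],0],[1,[0,0,0],0],[1,[0,0,0.02],0],[1,[0,0,0.05],0],[1,[0,0,0.09],0],[1,[0,0,0.13],0],[1,[0,0,0.15],0],[1,[0,0,0.15],0]]'
python3 -m crank '[[1,[-0.02,0.02,0],0],[1,[-0.05,0.05,0],0],[1,[-0.08,0.08,0],0],[1,[-0.11,0.11,0],0],[1,[-0.14,0.14,0],0],[1,[-0.16,0.16,0],0],[1,[-0.16,0.16,0],0]]'
python3 - <<'E'
from h import *
cv2.imwrite('pics/x_s.png',camera('scene')[:,:,::-1])
cv2.imwrite('pics/x_t.png',camera('top')[:,:,::-1])
E
```

```text
time_s: 40.0
tcp_pos: [574.0, 301.9, 215.2]
eef_rot: [179.5, -0.1, 103.1]
ft_force: [0.5, 0.3, -0.0]
grip_width: 88.0
time_s: 40.7
tcp_pos: [407.9, 462.2, 207.6]
eef_rot: [-179.8, 0.1, 103.3]
ft_force: [0.4, 0.7, 1.7]
grip_width: 88.2
```

View pics/x_s.png

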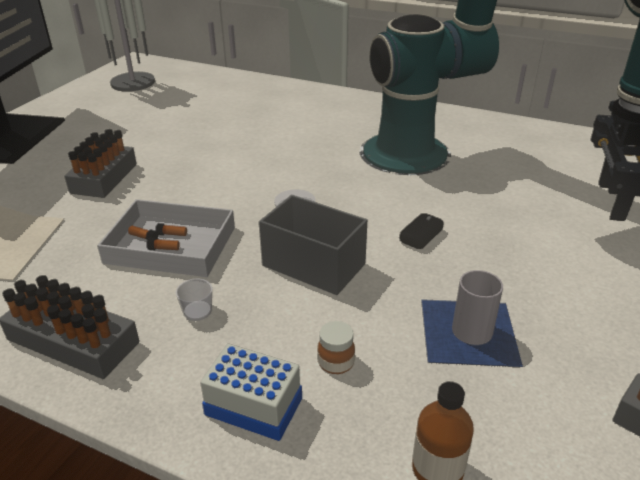

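View pics/x_t.png

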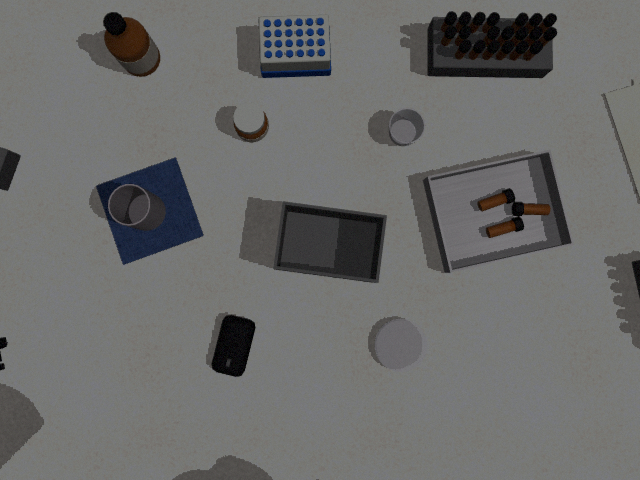

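The top view shows the beaker upright with its rim at (130,204). The three vials are in the tray at (496,199), (530,209) and (505,228), and the bystanders haven't moved. One last check on the base position.

```bash
python3 - <<'E'
from h import *
p=onz('top',130,204,108)[:2]; c=np.array([570.7,302.2]);a=np.radians(21.4)
print(p,(p-c)@[np.cos(a),np.sin(a)],(p-c)@[-np.sin(a),np.cos(a)])
# cross-check: lowest base point in scene (473,343)
print(onz('scene',473,343,3))
E
python3 -c "
from workcell import *
print(finish_job())"
```

```text
[569.09403633 304.70672289] -0.5805968284433219 2.9198777839989956
[598.00657643 312.96128027   3.        ]
the job is handed in; nothing more can be done
None
```

The job is done and handed in at about 41 s of the 72 s allowed. The three vials are in the tray, and the empty beaker stands upright on the blue pad.

**How it went:**
- **Lift:** I took the beaker out of the box from above, stood it on the pad and let go.
- **Tipping:** The moves only allow shifts and turns about the vertical, so the tool always points down. I tipped the beaker by letting it pivot in the pads against the tray's end wall and laid it on its side in the tray. I then regripped it near its base, which left the mouth free, and tipped it further over the wall until the vials slid out.
- **One correction:** The first tipping grip was too low and the rim came close to the gripper body. I stood the beaker upright in the tray and regripped about 13 mm higher.
- **Return:** I laid the empty beaker on the pad, raised it in an arc with its base edge on the pad, and moved it to the middle. I then lowered it upright and released it with a light grip.

**Last checks:**
- The top and scene pictures show all three vials in the tray and the beaker upright and released. The bystanders look unmoved.
- The beaker's axis is about 3 mm from the pad's centre, so its base is wholly on the pad.
- The highest force I read was about 12 N, but I only saw readings at the end of each move. No check failed or disagreed.

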